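# Fit the capped sifter lid, then uncap it

### The job

Get the square green shaker tin ready for dusting: take up the sifter lid and the black cap locked on it as one piece, and seat it fully in the mouth of the tin with the cap still locked. Then turn the cap about an eighth of a turn anticlockwise to unlock it and lift it off alone, leaving the sifter lid fully home and undisturbed. Handle the pair by the cap only (fingers off the perforated metal lid), do not shove the tin or the things around it, and finish still holding the cap upright in the gripper, a hand's width above the tin.

Things in the scene. Friction and masses are not known exactly. Their poses are not given: they have to be found in the camera images.
- tin: square green tin with steel rim, 72 x 72 mm, 95 mm high, open at the top, walls 3 mm, about 0.55 kg, loose on the worktop. Origin: centre of its underside; z up; x and y square to its sides. All four sides are alike: the lid goes in any of the four ways round
- tin_mouth (a point): centre of the tin's mouth, at rim height, 95 mm above the tin's origin; the mouth is 66 x 66 mm
- sifter: square metal sifter lid (inner lid), loose, 0.10 kg, at first standing on its plug. Origin: centre of the plug's underside; z up; x, y square to its sides. Plug 63 x 63 mm (1.5 mm play a side in the mouth), 12 mm deep, its lowest 8 mm tapered from 54 mm square; on it a plate 72 x 72 x 3 mm (z 12 to 15) that rests on the tin's rim when home, origin then 83 mm above the tin's
- sifter_top (a point): centre of the lid's perforated round collar top, 29 mm above its origin (collar diameter 36 mm, under the cap, with four bayonet lugs). On the plate a red dot at +x marks the cap's locked place, a dark ring at the corner between +x and +y the open place
- cap: round black ribbed cap (outer lid), diameter 54 mm, about 0.05 kg, over the lid's collar with its rim on the plate. Origin: centre of its rim (15 mm above the lid's origin when on it); z up; x along the finger bar toward the red pointer. Flat top at z 21 mm. With the pointer at the red dot (within 25 degrees) four tabs in it sit under the lid's lugs (1.5 mm play): lifting the cap lifts both
- cap_bar (a point): middle of the cap's finger bar, 28.5 mm above the cap's origin. The bar is 46 mm long along the cap's x, 12 mm wide, z 20 to 37 mm: pinch it across its width. Turned 45 degrees anticlockwise seen from above (pointer to the ring; free from 32, stop at about 48 degrees) the cap comes straight off. Turning is light, but the lid turns along unless it sits in the tin
- timer: red wind-up kitchen timer with white dial, 68 x 68 x 45 mm, bystander; origin under its centre
- measuring_cup: frosted plastic measuring cup, 65 x 65 x 65 mm, very light, bystander; origin under its centre
- eggcup: white egg cup, 49 x 49 x 50 mm, bystander; origin under its centre
- mug: blue and white mug, 78 x 112 x 92 mm, bystander; origin under its middle
- soda_box: small orange carton, 55 x 100 x 115 mm, bystander; origin under its centre
- peeler_0: red-handled peeler, 28 x 159 x 15 mm, lying flat, bystander; origin under its middle
Not all that is in view belongs to the job. There is more than one size of the cap; the job needs the larger.

How it is judged:
By the outcome, as a careful person would: the job done as asked, in the order asked, and still so for the second after the job is handed in, while the arm keeps its last pose, push and grip.
It also fails if it takes over 45 s, if anything falls off the work surface, if the arm or the gripper's body presses on something with over 40 N, if the wrist force passes 120 N, or if a joint passes its speed limit or range.

### The arm

A 6-joint arm with a two-finger parallel gripper is mounted at the origin on a cart in front of the work surface, level with it; the furniture and walls round the work are solid. World frame = base frame: x ahead of the robot, y to its left, z up, the work surface at z = 0. Lengths are in m, angles in degrees, forces in N, time in s.
With the tool pointing down it reaches from about 0.425 to 0.95 m from the base axis. Payload 14.7 kg.
Tool frame: the origin (TCP) lies at the very end of the fingers, on their centre line; the grasp point (between the pads) lies 19 mm behind it; z points along the fingers, y is the line along which they close (so a half turn about z gives the same grasp; the last joint's range is limited). The gripper opens to 85 mm and grips with 20 to 120 N. Pads are 22 mm wide; open, the fingers measure 114 mm over their backs; the gripper's body (76 mm by 85 mm) begins 54 mm behind the grasp point. The pads swing forward as they close: fully open they stand 13 mm farther back than shut.
Start: joints at [-78.587, 27.513, 91.461, -0, 61.026, -2.67], TCP at [0.158, -0.63, 0.231] pointing down, gripper open.
Joint ranges: [-157.49, 157.49], [-46.99, 117.5], [13.45, 153.17], [-89.5, 269.5], [5.16, 153.95], [-167.48, 167.48]. Speed limits (degrees/s): [108.29, 108.29, 136.94, 172.46, 172.46, 172.46].

### API

Orientations are given as [roll, pitch, yaw] about the fixed x, y, z axes, in that order (R = Rz(yaw) Ry(pitch) Rx(roll)).
In Python, from station import sensors, vision, ticket gives the robot as it stands.
- The arm moves only by the tool apply_moves, never from a script. Its argument "series" is a list of rows, each an object with "slide": the shift along the tool's x, y, z in m, a list of three; "dr": the turn, a rotation vector about the tool's x, y, z in rad, a list of three; "hand": the finger opening in m, from 0 to 0.0854. In form: [{"slide": [dx, dy, dz], "dr": [wx, wy, wz], "hand": hand}, ...]. A call has 1 to 8 rows; each row is the pose to reach, as a shift and turn from the pose commanded when the call began, along the tool's axes at that moment; what a row does not reach only later rows make up. A row lasts 1/10 s, in which the tool goes at most 50 mm and 8.59 degrees, less where a joint would pass 70% of its speed; a pose out of reach is approached as far as the arm can. A call with a gripper value outside its range is refused whole. The fingers move at their own pace and stop on an object; "squeeze" is the grip in N (left out, the last holds). Time passes only in rows, so rows that repeat a pose let the fingers close. It gives the time, the measured TCP pose, the force, the opening and the grip force at its end, in the units of the state.
- sensors.state(): the state, without advancing time (a new reading comes with each control period).
- vision.camera(name): name is "scene" or "top"; returns a dict with "frame" (384x512x3 uint8, red, green, blue), "depth" (384x512 float32, m along the optical axis (not along the pixel's ray), 0 where there is no reading), "fx", "fy", "cx", "cy" (pixels), "D" ([k1, k2, p1, p2, k3] as OpenCV has them; the pictures are not rectified), "rvec" (rotation vector, rad) and "tvec" (3), from world to camera coordinates, as OpenCV has them. Camera axes: x right, y down, z forward; pixel columns grow to the right and rows downward; lengths in m; the calibration is good to about 2 mm. A picture is of the moment at which its call begins.
- ticket.close_job(): hands the job in; it is judged then, once.
The state is a dict: "t": time; "joints": joint angles; "joint_vel": joint speeds; "tau": joint torques, N m; "tcp_pos": TCP position; "orientation": TCP orientation; "force": force on the tool from outside, world axes, zero at the start; "ft_torque": the same for the moment, N m; "gripper_width": finger opening in m; "grasp_force": force on a finger pad.
Only numpy, scipy, OpenCV 4.12 (cv2) and the standard library are available. Lean on these libraries where they do the work, as an engineer would, in place of code of your own. Each camera call takes 0.05 s, during which the arm holds its last target. There are 200 camera calls.

## Working session

There is one attempt and no reset: what is moved stays moved. The work goes in short steps, Python scripts to look and compute and a tool call to move; the robot and the scene stay as the last step left them, time stands still between calls to the robot, and variables do not carry over. Pictures are saved under pics/ and viewed, at most 10 in all, crops included, and the job is handed in when it is done.

Besides the shell and the picture viewer there is one more tool, called after "Request:" by a JSON object that holds its "api" and its "payload", one argument or row to a line. apply_moves: Moves the arm, as the interface text tells. Its arguments: {"type":"object","properties":{"series":{"type":"array"},"squeeze":{"type":"number"}},"required":["series"]}

```bash
mkdir -p pics; cat > h.py <<'E'
import numpy as np, cv2, pickle
from station import sensors, vision, ticket
def grab(n):
    c=vision.camera(n); pickle.dump(c,open(f'{n}.pkl','wb')); return c
def load(n): return pickle.load(open(f'{n}.pkl','rb'))
def KD(c): return np.array([[c['fx'],0,c['cx']],[0,c['fy'],c['cy']],[0,0,1.]]),np.array(c['D'],float).ravel()
def pts(c,uv,z=None):
    """world points of pixels: by depth, or by plane height z"""
    K,D=KD(c);R=cv2.Rodrigues(np.array(c['rvec'],float))[0];t=np.array(c['tvec'],float).ravel()
    uv=np.array(uv,float).reshape(-1,2)
    n=cv2.undistortPoints(uv.reshape(-1,1,2),K,D).reshape(-1,2); r=np.c_[n,np.ones(len(n))]
    if z is None:
        d=c['depth'][uv[:,1].round().astype(int),uv[:,0].round().astype(int)]
        return (r*d[:,None]-t)@R
    o=-R.T@t; w=r@R; return o+w*((z-o[2])/w[:,2])[:,None]
def cloud(c):
    h,w=c['depth'].shape; v,u=np.mgrid[:h,:w]
    return pts(c,np.c_[u.ravel(),v.ravel()]).reshape(h,w,3)
E
python3 - <<'E'
from h import *
ims=[]
for n in('scene','top'):
    c=grab(n); cv2.imwrite(f'pics/{n}0.png',c['frame'][:,:,::-1])
    R=cv2.Rodrigues(np.array(c['rvec']))[0]; print(n,-R.T@np.array(c['tvec']).ravel(),c['fx'],(c['depth']>0).mean())
print(sensors.state())
E
```

```text
scene [0.05891574 0.54130404 0.88212503] 431.75303063061284 0.9957682291666666
top [ 0.4531385  -0.12512755  1.0876416 ] 361.2297668671103 0.9958241780598959
{'t': 0.1, 'joints': array([-7.85858112e+01,  2.75454669e+01,  9.14905141e+01, -2.31289693e-03,
        6.10259121e+01, -2.67234252e+00]), 'joint_vel': array([ 0.07415102, -0.05523077, -0.16768244, -0.01854303, -0.0053676 ,
        0.01799483]), 'tau': array([ 1.75652473e-03, -9.52257013e+01, -4.31042325e+01,  1.21175826e-04,
        5.32112812e-03, -2.97592214e-05]), 'tcp_pos': array([ 0.15810982, -0.63009512,  0.23074314]), 'orientation': array([-1.79938080e+02, -8.65717727e-04,  1.40876523e+01]), 'force': array([-0.57859313, -0.89564265,  0.27146525]), 'ft_torque': array([-0.01608036,  0.00971093, -0.02854841]), 'grasp_force': 0.0, 'gripper_width': 0.08567151616412769}
```

View pics/scene0.png

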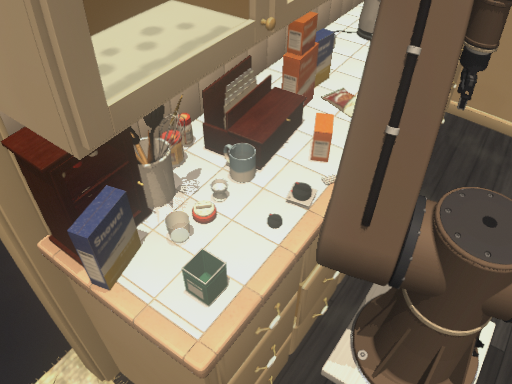

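View pics/top0.png

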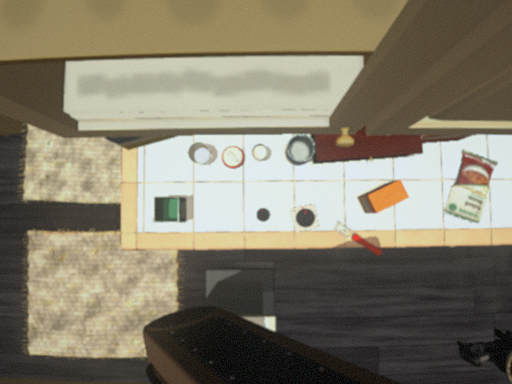

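Scene: candidates are the lone small black cap (scene 274,220 / top 263,214) and the larger cap on the square metal lid (scene 302,192 / top 305,215). The second fits the description. The tin is at scene (205,277) / top (173,208), and the peeler at top (358,238). Next is a close crop and measurements.

```bash
python3 - <<'E'
from h import *
s,t=load('scene'),load('top')
a=cv2.resize(s['frame'][165:215,265:335],None,fx=5.7,fy=5.7,interpolation=cv2.INTER_CUBIC)
b=cv2.resize(t['frame'][190:240,280:330],(285,285),interpolation=cv2.INTER_CUBIC)
d=cv2.resize(s['frame'][245:310,175:235],(372,300)[::1],interpolation=cv2.INTER_CUBIC)
e=cv2.resize(t['frame'][190:230,150:195],(321,285),interpolation=cv2.INTER_CUBIC)
im=np.zeros((590,780,3),np.uint8)
im[:285,:399]=a[:285];im[:285,400:685]=b;im[288:588,:372]=d;im[288:573,400:721]=e
cv2.imwrite('pics/crop.png',im[:,:,::-1])
for n,c in(('scene',s),('top',t)):
    P=cloud(c)
    for nm,(x0,x1,y0,y1) in dict(lid=(.4,.62,-.36,-.2),small=(.4,.62,-.2,-.08),tin=(.35,.65,.05,.32)).items():
        pass
    for nm,uv in dict(scene=dict(lid=(302,190),small=(274,220),tin=(205,277)),top=dict(lid=(305,215),small=(263,214),tin=(173,208)))[n].items():
        u,v=uv; r=45
        p=P[v-r:v+r,u-r:u+r].reshape(-1,3); q=pts(c,[uv])[0]
        m=(np.hypot(*(p-q)[:,:2].T)<.075)
        p=p[m]
        print(n,nm,q.round(3))
        for lo,hi in((.008,.02),(.02,.033),(.033,.04),(.04,.06),(.085,.105)):
            k=p[(p[:,2]>lo)&(p[:,2]<hi)]
            if len(k)>5:print('  ',lo,hi,len(k),k.min(0).round(3),k.max(0).round(3),np.median(k,0).round(3))
E
```

```text
scene lid [ 0.44  -0.245  0.037]
   0.008 0.02 215 [ 0.402 -0.29   0.009] [ 0.482 -0.207  0.02 ] [ 0.427 -0.229  0.016]
   0.02 0.033 63 [ 0.416 -0.261  0.02 ] [ 0.462 -0.216  0.033] [ 0.431 -0.229  0.027]
   0.033 0.04 113 [ 0.417 -0.275  0.033] [ 0.467 -0.222  0.04 ] [ 0.439 -0.239  0.036]
   0.04 0.06 88 [ 0.419 -0.256  0.04 ] [ 0.463 -0.235  0.055] [ 0.441 -0.246  0.049]
scene small [ 0.452 -0.122  0.015]
   0.008 0.02 106 [ 0.433 -0.146  0.008] [ 0.471 -0.103  0.02 ] [ 0.448 -0.117  0.015]
   0.02 0.033 55 [ 0.435 -0.133  0.02 ] [ 0.468 -0.119  0.031] [ 0.452 -0.125  0.026]
scene tin [0.492 0.121 0.004]
   0.008 0.02 146 [0.434 0.106 0.008] [0.507 0.18  0.02 ] [0.471 0.138 0.014]
   0.02 0.033 181 [0.434 0.106 0.02 ] [0.507 0.18  0.033] [0.472 0.136 0.027]
   0.033 0.04 103 [0.434 0.107 0.033] [0.506 0.18  0.04 ] [0.474 0.144 0.037]
   0.04 0.06 324 [0.432 0.107 0.04 ] [0.507 0.18  0.06 ] [0.476 0.139 0.05 ]
   0.085 0.105 324 [0.433 0.105 0.085] [0.509 0.179 0.099] [0.472 0.14  0.092]
top lid [ 0.45  -0.245  0.055]
   0.008 0.02 292 [ 0.403 -0.288  0.011] [ 0.482 -0.209  0.02 ]
[... 201 characters left out ...]
.04 0.06 84 [ 0.418 -0.27   0.04 ] [ 0.467 -0.227  0.057] [ 0.441 -0.246  0.052]
top small [ 0.454 -0.125  0.03 ]
   0.008 0.02 100 [ 0.433 -0.143  0.011] [ 0.472 -0.108  0.02 ] [ 0.454 -0.127  0.017]
   0.02 0.033 43 [ 0.436 -0.137  0.02 ] [ 0.469 -0.114  0.032] [ 0.451 -0.125  0.028]
top tin [0.475 0.145 0.006]
   0.008 0.02 84 [0.438 0.105 0.008] [0.504 0.178 0.019] [0.469 0.155 0.01 ]
   0.02 0.033 55 [0.436 0.106 0.02 ] [0.504 0.178 0.033] [0.469 0.174 0.028]
   0.033 0.04 34 [0.436 0.105 0.033] [0.504 0.177 0.039] [0.487 0.174 0.036]
   0.04 0.06 88 [0.436 0.105 0.041] [0.505 0.178 0.059] [0.471 0.174 0.049]
   0.085 0.105 189 [0.434 0.105 0.085] [0.507 0.18  0.101] [0.471 0.151 0.095]
```

View pics/crop.png

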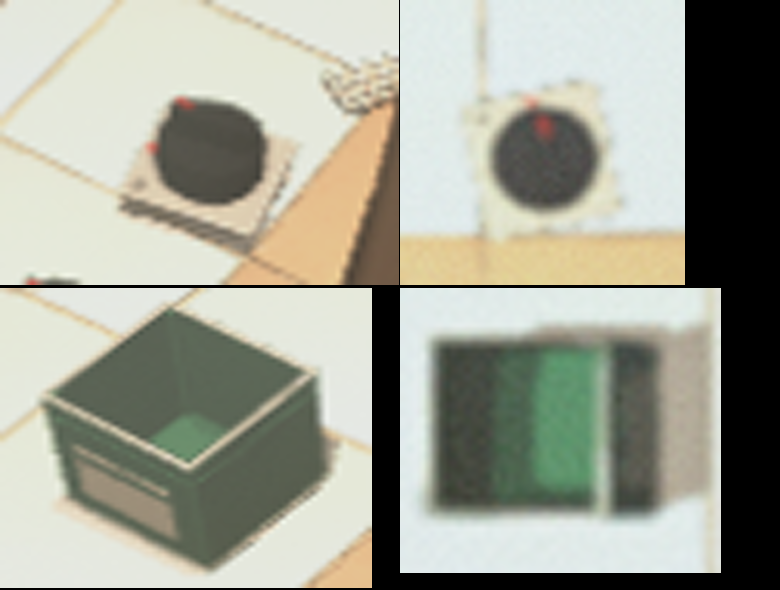

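The crop shows the larger cap on the square lid, with its pointer at the red dot, so it is locked. The ring is on the anticlockwise side. The tin is nearly square to the axes. Next I fit the poses.

```bash
cat >> h.py <<'E'
def fit(c,ctr,r,lo,hi):
    p=cloud(c).reshape(-1,3)
    p=p[(np.hypot(*(p[:,:2]-ctr).T)<r)&(p[:,2]>lo)&(p[:,2]<hi)]
    m=np.median(p[:,:2],0)
    rc=cv2.minAreaRect(((p[:,:2])*1000).astype(np.float32))
    u,s,v=np.linalg.svd(p[:,:2]-p[:,:2].mean(0)); 
    return len(p),p.mean(0).round(4),'z',np.round(np.percentile(p[:,2],[10,50,90]),4),'rect',np.round(rc[0],1),np.round(rc[1],1),round(rc[2],1),'pca',round(np.degrees(np.arctan2(v[0,1],v[0,0])),1)
E
python3 - <<'E'
from h import *
for n in('scene','top'):
    c=load(n)
    print(n,'bar',*fit(c,(.442,-.246),.035,.045,.06))
    print(n,'cap+bar',*fit(c,(.442,-.246),.035,.031,.06))
    print(n,'plate',*fit(c,(.442,-.246),.055,.010,.020))
    print(n,'tin',*fit(c,(.4705,.1425),.06,.088,.105))
    print(n,'tin wall',*fit(c,(.4705,.1425),.06,.02,.105))
t=load('top')
f=t['frame'].astype(int); red=(f[...,0]>130)&(f[...,1]<90)&(f[...,2]<90)
v,u=np.nonzero(red[195:235,285:325]); print(np.c_[u+285,v+195].tolist())
if len(u): print(pts(t,np.c_[u+285,v+195]).round(4).tolist())
E
```

```text
scene bar 65 [ 0.4413 -0.2475  0.0508] z [0.0476 0.0512 0.0537] rect [ 441.6 -248.6] [43.1 13.7] 11.1 pca -171.1
scene cap+bar 211 [ 0.4398 -0.2425  0.0413] z [0.0341 0.0384 0.0527] rect [ 439.9 -247.4] [51.5 46.2] 66.1 pca -170.9
scene plate 211 [ 0.4358 -0.2379  0.0158] z [0.0138 0.0158 0.0181] rect [ 442.3 -247.8] [69.3 74.5] 11.4 pca -141.9
scene tin 283 [0.4703 0.1429 0.0929] z [0.0892 0.0933 0.0959] rect [470.8 142.5] [72.9 74.2] 87.9 pca -146.0
scene tin wall 1522 [0.4688 0.1441 0.0633] z [0.0304 0.0652 0.093 ] rect [470.4 142.6] [75.2 74.7] 87.6 pca 136.9
top bar 64 [ 0.4417 -0.2465  0.0527] z [0.0503 0.0531 0.0548] rect [ 442.5 -246.6] [44.3 11.3] 9.2 pca -170.5
top cap+bar 253 [ 0.4418 -0.2473  0.041 ] z [0.0345 0.0379 0.0536] rect [ 443.1 -248.4] [52.  50.2] 21.2 pca 170.1
top plate 292 [ 0.4431 -0.247   0.0161] z [0.0136 0.0164 0.0183] rect [ 442.6 -248.3] [72.  69.1] 10.3 pca -160.4
top tin 177 [0.4709 0.1444 0.0947] z [0.0904 0.0953 0.0982] rect [470.3 142.6] [74.1 72.1] 89.6 pca -100.1
top tin wall 495 [0.4708 0.1453 0.0694] z [0.0319 0.074  0.0963] rect [470.1 142.6] [74.6 72.2] 89.2 pca -93.1
[[304, 211], [305, 211], [304, 212], [305, 212]]
[[0.4615, -0.2429, 0.0523], [0.4531, -0.1251, 1.0876], [0.4586, -0.2427, 0.0544], [0.4586, -0.2455, 0.0548]]
```

Request:
{"api": "apply_moves", "payload": {
  "series": [
    {"slide":[0.0461,-0.0377,0.0138],"dr":[0,0,0.009],"hand":0.06},
    {"slide":[0.0922,-0.0755,0.0275],"dr":[0,0,0.018],"hand":0.06},
    {"slide":[0.1382,-0.1132,0.0413],"dr":[0,0,0.027],"hand":0.06},
    {"slide":[0.1843,-0.151,0.055],"dr":[0,0,0.036],"hand":0.06},
    {"slide":[0.2304,-0.1887,0.0688],"dr":[0,0,0.045],"hand":0.06},
    {"slide":[0.2765,-0.2264,0.0825],"dr":[0,0,0.053],"hand":0.06},
    {"slide":[0.3225,-0.2642,0.0963],"dr":[0,0,0.062],"hand":0.06},
    {"slide":[0.3686,-0.3019,0.11],"dr":[0,0,0.0714],"hand":0.06}
  ],
  "squeeze": 40
}}

```text
t: 0.9
tcp_pos: [0.3913, -0.3158, 0.1409]
orientation: [180.0, -0.0, 10.0]
force: [1.5, 0.1, -0.1]
gripper_width: 0.0599
grasp_force: 0.0
```

Request:
{"api": "apply_moves", "payload": {
  "series": [
    {"slide":[0,0,0],"dr":[0,0,0],"hand":0.06},
    {"slide":[0,0,0],"dr":[0,0,0],"hand":0.06},
    {"slide":[0,0,0],"dr":[0,0,0],"hand":0.06}
  ]
}}

```text
t: 1.2
tcp_pos: [0.3904, -0.3182, 0.1414]
orientation: [180.0, -0.0, 10.0]
force: [0.4, 0.0, -0.2]
gripper_width: 0.0597
grasp_force: 0.0
```

Request:
{"api": "apply_moves", "payload": {
  "series": [
    {"slide":[0.0631,-0.0607,0.02],"dr":[0,0,0],"hand":0.05},
    {"slide":[0.0631,-0.0607,0.03],"dr":[0,0,0],"hand":0.05},
    {"slide":[0.0631,-0.0607,0.05],"dr":[0,0,0],"hand":0.05},
    {"slide":[0.0631,-0.0607,0.05],"dr":[0,0,0],"hand":0.05},
    {"slide":[0.0631,-0.0607,0.05],"dr":[0,0,0],"hand":0.05},
    {"slide":[0.0631,-0.0607,0.05],"dr":[0,0,0],"hand":0.05}
  ]
}}

```text
t: 1.8
tcp_pos: [0.442, -0.2482, 0.0922]
orientation: [180.0, -0.0, 9.9]
force: [-0.2, 0.6, -0.6]
gripper_width: 0.05
grasp_force: 0.0
```

```bash
python3 - <<'E'
from h import *
s,t=grab('scene'),grab('top')
a=cv2.resize(s['frame'][130:230,250:350],(500,500),interpolation=cv2.INTER_CUBIC)
b=cv2.resize(t['frame'][185:245,275:335],(290,290),interpolation=cv2.INTER_CUBIC)
im=np.zeros((500,795,3),np.uint8); im[:,:500]=a; im[:290,505:]=b
cv2.imwrite('pics/app.png',im[:,:,::-1]); x=sensors.state(); print(x['tcp_pos'],x['orientation'],x['force'],x['gripper_width'])
E
```

```text
[ 0.44218311 -0.24797427  0.09223007] [ 1.79942819e+02 -5.94192649e-02  9.90361994e+00] [0.02951615 0.40898906 0.44238772] 0.04957200450405189
```

View pics/app.png

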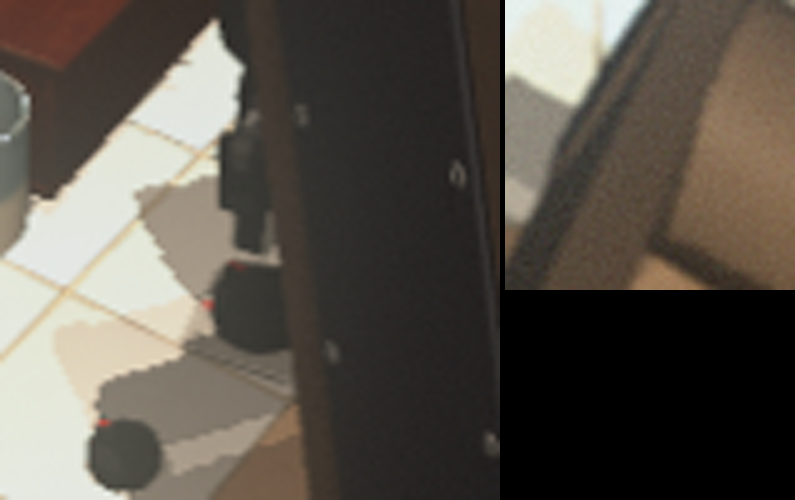

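The arm hides most of the lid. The left finger, at crop (250,215), stands over the cap's left side and nothing is touching. I go down and close gently.

Request:
{"api": "apply_moves", "payload": {
  "series": [
    {"slide":[0,0,0.02],"dr":[0,0,0],"hand":0.04},
    {"slide":[0,0,0.035],"dr":[0,0,0],"hand":0.04},
    {"slide":[0,0,0.045],"dr":[0,0,0],"hand":0.036},
    {"slide":[0,0,0.052],"dr":[0,0,0],"hand":0.036},
    {"slide":[0,0,0.053],"dr":[0,0,0],"hand":0.03},
    {"slide":[0,0,0.053],"dr":[0,0,0],"hand":0.024},
    {"slide":[0,0,0.053],"dr":[0,0,0],"hand":0.018},
    {"slide":[0,0,0.053],"dr":[0,0,0],"hand":0.016}
  ],
  "squeeze": 40
}}

```text
t: 2.7
tcp_pos: [0.4425, -0.247, 0.0388]
orientation: [180.0, -0.0, 10.0]
force: [-0.8, -0.2, 1.3]
gripper_width: 0.0162
grasp_force: 0.2
```

Request:
{"api": "apply_moves", "payload": {
  "series": [
    {"slide":[0,0,0],"dr":[0,0,0],"hand":0.012},
    {"slide":[0,0,0],"dr":[0,0,0],"hand":0.008},
    {"slide":[0,0,0],"dr":[0,0,0],"hand":0.006},
    {"slide":[0,0,0],"dr":[0,0,0],"hand":0.006},
    {"slide":[0,0,0],"dr":[0,0,0],"hand":0.006}
  ]
}}

```text
t: 3.2
tcp_pos: [0.4425, -0.2471, 0.0388]
orientation: [180.0, -0.0, 10.0]
force: [-0.4, -0.6, 7.7]
gripper_width: 0.0108
grasp_force: 39.0
```

Request:
{"api": "apply_moves", "payload": {
  "series": [
    {"slide":[0,0,0],"dr":[0,0,0],"hand":0.004},
    {"slide":[0,0,-0.003],"dr":[0,0,0],"hand":0.004},
    {"slide":[0,0,-0.01],"dr":[0,0,0],"hand":0.004},
    {"slide":[0,0,-0.03],"dr":[0,0,0],"hand":0.004},
    {"slide":[0,0,-0.06],"dr":[0,0,0],"hand":0.004},
    {"slide":[0,0,-0.09],"dr":[0,0,0],"hand":0.004},
    {"slide":[0,0,-0.12],"dr":[0,0,0],"hand":0.004},
    {"slide":[0,0,-0.14],"dr":[0,0,0],"hand":0.004}
  ],
  "squeeze": 60
}}

```text
t: 4.0
tcp_pos: [0.4424, -0.2469, 0.1807]
orientation: [179.9, -0.1, 10.0]
force: [-0.5, 0.5, -1.3]
gripper_width: 0.0105
grasp_force: 58.8
```

Request:
{"api": "apply_moves", "payload": {
  "series": [
    {"slide":[0,0,-0.02],"dr":[0,0,0],"hand":0.004},
    {"slide":[0,0,-0.03],"dr":[0,0,0],"hand":0.004},
    {"slide":[0,0,-0.03],"dr":[0,0,0],"hand":0.004},
    {"slide":[0,0,-0.03],"dr":[0,0,0],"hand":0.004}
  ]
}}

```text
t: 4.4
tcp_pos: [0.4418, -0.2466, 0.2078]
orientation: [-180.0, 0.0, 10.0]
force: [-0.7, -0.4, -1.4]
gripper_width: 0.0103
grasp_force: 58.9
```

Both pieces are held: -1.4 N matches 0.15 kg. Moving over the tin.

Request:
{"api": "apply_moves", "payload": {
  "series": [
    {"slide":[0.009,-0.0355,0],"dr":[0,0,0.02],"hand":0.004},
    {"slide":[0.021,-0.083,0],"dr":[0,0,0.045],"hand":0.004},
    {"slide":[0.033,-0.13,0],"dr":[0,0,0.07],"hand":0.004},
    {"slide":[0.045,-0.178,0],"dr":[0,0,0.095],"hand":0.004},
    {"slide":[0.057,-0.226,0],"dr":[0,0,0.12],"hand":0.004},
    {"slide":[0.069,-0.273,0],"dr":[0,0,0.145],"hand":0.004},
    {"slide":[0.081,-0.32,0],"dr":[0,0,0.17],"hand":0.004},
    {"slide":[0.09,-0.356,0],"dr":[0,0,0.192],"hand":0.004}
  ]
}}

```text
t: 5.2
tcp_pos: [0.4682, 0.1219, 0.2072]
orientation: [180.0, 0.1, -1.0]
force: [0.8, 0.4, -2.2]
gripper_width: 0.01
grasp_force: 59.0
```

Request:
{"api": "apply_moves", "payload": {
  "series": [
    {"slide":[0,0,0],"dr":[0,0,0],"hand":0.004},
    {"slide":[0,0,0],"dr":[0,0,0],"hand":0.004},
    {"slide":[0,0,0],"dr":[0,0,0],"hand":0.004}
  ]
}}

```text
t: 5.5
tcp_pos: [0.4684, 0.1187, 0.2075]
orientation: [180.0, 0.1, -1.0]
force: [-0.8, -0.0, -0.6]
gripper_width: 0.0102
grasp_force: 59.2
```

Request:
{"api": "apply_moves", "payload": {
  "series": [
    {"slide":[0.0017,-0.0238,0.01],"dr":[0,0,0],"hand":0.004},
    {"slide":[0.0017,-0.0238,0.025],"dr":[0,0,0],"hand":0.004},
    {"slide":[0.0017,-0.0238,0.04],"dr":[0,0,0],"hand":0.004},
    {"slide":[0.0017,-0.0238,0.047],"dr":[0,0,0],"hand":0.004},
    {"slide":[0.0017,-0.0238,0.047],"dr":[0,0,0],"hand":0.004},
    {"slide":[0.0017,-0.0238,0.047],"dr":[0,0,0],"hand":0.004}
  ]
}}

```text
t: 6.1
tcp_pos: [0.4714, 0.1425, 0.1616]
orientation: [180.0, 0.0, -1.1]
force: [-0.1, -0.3, -1.7]
gripper_width: 0.0101
grasp_force: 59.3
```

```bash
python3 - <<'E'
from h import *
s,t=grab('scene'),grab('top')
a=cv2.resize(s['frame'][205:315,150:260],(500,500),interpolation=cv2.INTER_CUBIC)
b=cv2.resize(t['frame'][180:240,145:205],(290,290),interpolation=cv2.INTER_CUBIC)
im=np.zeros((500,795,3),np.uint8); im[:,:500]=a; im[:290,505:]=b
cv2.imwrite('pics/over.png',im[:,:,::-1]); x=sensors.state(); print(x['tcp_pos'],x['orientation'],x['force'])
for n,c in(('scene',s),('top',t)):
    for lo,hi in((.128,.142),(.085,.098),(.02,.098)):
        try: print(n,lo,*fit(c,(.4705,.1425),.06,lo,hi))
        except Exception as e: print(n,lo,e)
E
```

```text
[0.47156335 0.14289591 0.16191742] [-1.79986960e+02 -4.99429120e-02 -1.04383595e+00] [-0.40709245 -0.23650381 -1.31384375]
scene 0.128 403 [0.4594 0.1535 0.1358] z [0.1338 0.1356 0.1377] rect [470.  142.8] [73.1 73.4] 89.6 pca -136.7
scene 0.085 215 [0.4569 0.1549 0.0919] z [0.0866 0.0923 0.0959] rect [469.9 141.7] [74.6 72.6] 87.6 pca 43.6
scene 0.02 1094 [0.4588 0.1541 0.0611] z [0.0291 0.0624 0.0923] rect [469.8 142.2] [75.5 74.1] 87.7 pca 44.0
top 0.128 207 [0.4655 0.1311 0.1373] z [0.135  0.1374 0.1394] rect [469.6 141.5] [65.2 69. ] 89.7 pca 173.2
top 0.085 53 [0.4693 0.1085 0.0944] z [0.0908 0.0946 0.0974] rect [468.7 111.5] [69.1 11.5] 0.3 pca 179.5
top 0.02 186 [0.4699 0.1076 0.0671] z [0.032  0.0686 0.0958] rect [469.2 113.9] [71.8 25.3] 7.7 pca 179.8
```

View pics/over.png

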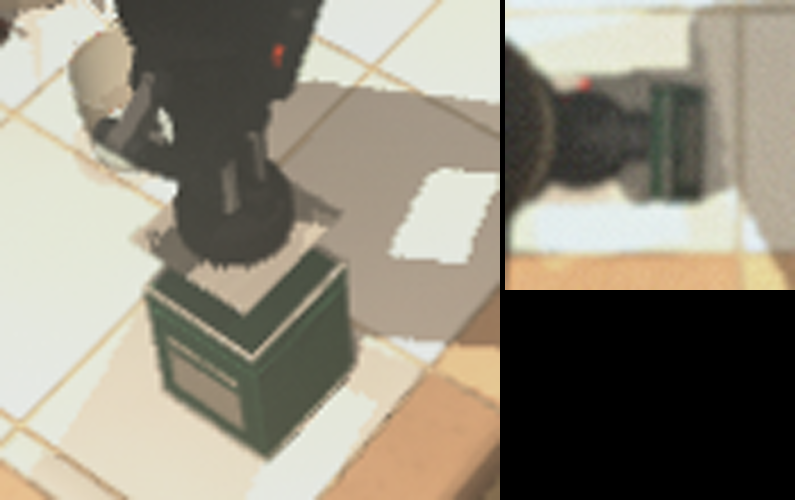

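The lid is level, centred over the tin to within 1 mm, and clear of it. Lowering, with a 1° trim.

Request:
{"api": "apply_moves", "payload": {
  "series": [
    {"slide":[0,0.0004,0.01],"dr":[0,0,0.017],"hand":0.004},
    {"slide":[0,0.0004,0.018],"dr":[0,0,0.017],"hand":0.004},
    {"slide":[0,0.0004,0.022],"dr":[0,0,0.017],"hand":0.004},
    {"slide":[0,0.0004,0.025],"dr":[0,0,0.017],"hand":0.004},
    {"slide":[0,0.0004,0.028],"dr":[0,0,0.017],"hand":0.004},
    {"slide":[0,0.0004,0.03],"dr":[0,0,0.017],"hand":0.004},
    {"slide":[0,0.0004,0.03],"dr":[0,0,0.017],"hand":0.004}
  ]
}}

```text
t: 6.9
tcp_pos: [0.4711, 0.1428, 0.1311]
orientation: [180.0, 0.0, -2.0]
force: [0.1, -0.3, -1.6]
gripper_width: 0.0101
grasp_force: 59.4
```

Request:
{"api": "apply_moves", "payload": {
  "series": [
    {"slide":[0,0,0.002],"dr":[0,0,0],"hand":0.004},
    {"slide":[0,0,0.004],"dr":[0,0,0],"hand":0.004},
    {"slide":[0,0,0.005],"dr":[0,0,0],"hand":0.004},
    {"slide":[0,0,0.006],"dr":[0,0,0],"hand":0.004},
    {"slide":[0,0,0.006],"dr":[0,0,0],"hand":0.004}
  ]
}}

```text
t: 7.4
tcp_pos: [0.4711, 0.1427, 0.1252]
orientation: [180.0, 0.0, -2.0]
force: [0.2, 0.5, -1.9]
gripper_width: 0.0102
grasp_force: 59.4
```

Request:
{"api": "apply_moves", "payload": {
  "series": [
    {"slide":[0,0,0.001],"dr":[0,0,0],"hand":0.004},
    {"slide":[0,0,0.002],"dr":[0,0,0],"hand":0.004},
    {"slide":[0,0,0.003],"dr":[0,0,0],"hand":0.004},
    {"slide":[0,0,0.0033],"dr":[0,0,0],"hand":0.004},
    {"slide":[0,0,0.0033],"dr":[0,0,0],"hand":0.004}
  ]
}}

```text
t: 7.9
tcp_pos: [0.4713, 0.1428, 0.1221]
orientation: [-180.0, -0.0, -2.0]
force: [-0.8, -0.6, 4.8]
gripper_width: 0.0104
grasp_force: 60.1
```

Request:
{"api": "apply_moves", "payload": {
  "series": [
    {"slide":[0,0,0.0004],"dr":[0,0,0],"hand":0.004},
    {"slide":[0,0,0.0007],"dr":[0,0,0],"hand":0.004},
    {"slide":[0,0,0.0007],"dr":[0,0,0],"hand":0.004}
  ]
}}

```text
t: 8.2
tcp_pos: [0.4713, 0.1428, 0.1218]
orientation: [-180.0, -0.0, -2.0]
force: [-3.0, -1.4, 13.5]
gripper_width: 0.0105
grasp_force: 61.5
```

```bash
python3 - <<'E'
from h import *
x=sensors.state(); print(x['tcp_pos'],x['force'],x['ft_torque'],x['joints'])
s=grab('scene')
for lo,hi in((.090,.105),(.02,.092)): print(lo,*fit(s,(.4705,.1425),.06,lo,hi))
cv2.imwrite('pics/home.png',cv2.resize(s['frame'][205:315,150:260],(550,550),interpolation=cv2.INTER_CUBIC)[:,:,::-1])
E
```

```text
[0.4712991  0.14283842 0.12180816] [-3.00725054 -1.36782917 13.45933608] [-0.07301995  0.49412206 -0.01976703] [1.33315466e+01 2.39116276e+01 1.17905544e+02 3.60981327e-03
 3.81509168e+01 1.05312580e+02]
0.09 458 [0.4584 0.1543 0.0981] z [0.0942 0.0984 0.101 ] rect [470.3 143.2] [72.5 75.1] 88.8 pca -136.9
0.02 772 [0.4525 0.1607 0.0571] z [0.0279 0.0577 0.0853] rect [453.3 160.2] [100.7  52.3] 43.9 pca 44.0
```

View pics/home.png

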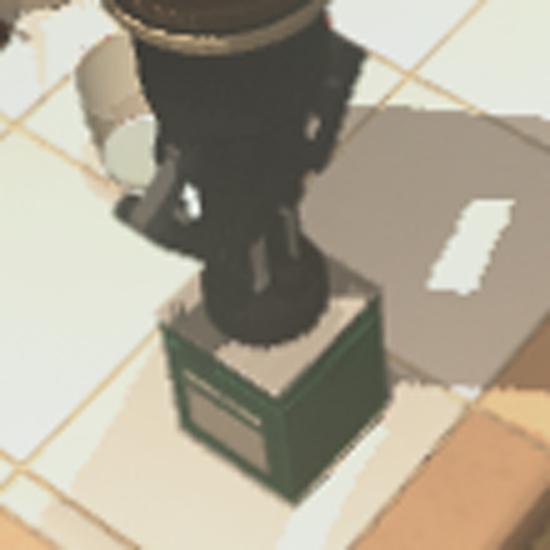

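The lid is home: the plate top reads 0.098 m, flush on the rim, and the tin has not moved. I ease off the push and turn the cap anticlockwise.

Request:
{"api": "apply_moves", "payload": {
  "series": [
    {"slide":[0,0,-0.0006],"dr":[0,0,0],"hand":0.004},
    {"slide":[0,0,-0.0008],"dr":[0,0,-0.06],"hand":0.004},
    {"slide":[0,0,-0.0008],"dr":[0,0,-0.13],"hand":0.004},
    {"slide":[0,0,-0.0008],"dr":[0,0,-0.2],"hand":0.004},
    {"slide":[0,0,-0.0008],"dr":[0,0,-0.27],"hand":0.004},
    {"slide":[0,0,-0.0008],"dr":[0,0,-0.34],"hand":0.004},
    {"slide":[0,0,-0.0008],"dr":[0,0,-0.4],"hand":0.004},
    {"slide":[0,0,-0.0008],"dr":[0,0,-0.4],"hand":0.004}
  ]
}}

```text
t: 9.05
tcp_pos: [0.4714, 0.1429, 0.1222]
orientation: [-180.0, -0.0, 21.0]
force: [0.2, 0.4, 3.8]
gripper_width: 0.0103
grasp_force: 60.0
```

```bash
python3 -c "
from h import *
x=sensors.state(); print(x['tcp_pos'],x['orientation'],x['force'],x['ft_torque'])"
```

```text
[0.47142285 0.14292051 0.12224611] [-1.79998483e+02 -3.68492735e-02  2.09979835e+01] [0.19277796 0.40273372 3.80780323] [ 0.21016264 -0.03254965 -0.03277138]
```

Request:
{"api": "apply_moves", "payload": {
  "series": [
    {"slide":[0,0,0],"dr":[0,0,-0.06],"hand":0.004},
    {"slide":[0,0,0],"dr":[0,0,-0.13],"hand":0.004},
    {"slide":[0,0,0],"dr":[0,0,-0.2],"hand":0.004},
    {"slide":[0,0,0],"dr":[0,0,-0.27],"hand":0.004},
    {"slide":[0,0,0],"dr":[0,0,-0.33],"hand":0.004},
    {"slide":[0,0,0],"dr":[0,0,-0.38],"hand":0.004},
    {"slide":[0,0,0],"dr":[0,0,-0.38],"hand":0.004}
  ]
}}

```text
t: 9.75
tcp_pos: [0.4713, 0.1428, 0.1222]
orientation: [180.0, -0.0, 42.7]
force: [0.8, 0.0, 3.6]
gripper_width: 0.0104
grasp_force: 60.0
```

```bash
python3 - <<'E'
from h import *
x=sensors.state(); print(x['tcp_pos'],x['orientation'],x['force'],x['ft_torque'])
s=grab('scene')
print(*fit(s,(.4705,.1425),.06,.090,.105))
cv2.imwrite('pics/turned.png',cv2.resize(s['frame'][205:315,150:260],(550,550),interpolation=cv2.INTER_CUBIC)[:,:,::-1])
E
```

```text
[0.47131162 0.14281844 0.12218915] [ 1.79989407e+02 -2.00185222e-02  4.26626541e+01] [0.76220222 0.02103102 3.56180292] [ 0.13370045 -0.11787017 -0.01215838]
461 [0.4585 0.1547 0.0981] z [0.0931 0.0984 0.1013] rect [470.2 142.2] [74.1 74.4] 88.1 pca -136.5
```

View pics/turned.png

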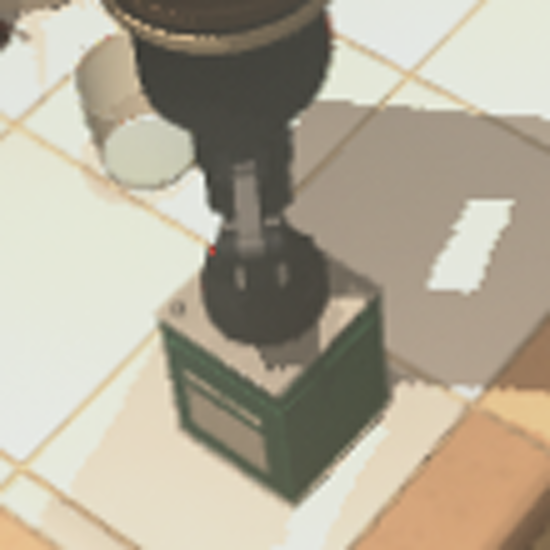

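The ring is at (178,307) on the near corner, and the cap's red pointer end at (212,250) now faces it. The plate has not turned or moved. I lift slowly by a little.

Request:
{"api": "apply_moves", "payload": {
  "series": [
    {"slide":[0,0,-0.001],"dr":[0,0,0],"hand":0.004},
    {"slide":[0,0,-0.002],"dr":[0,0,0],"hand":0.004},
    {"slide":[0,0,-0.003],"dr":[0,0,0],"hand":0.004},
    {"slide":[0,0,-0.004],"dr":[0,0,0],"hand":0.004},
    {"slide":[0,0,-0.005],"dr":[0,0,0],"hand":0.004},
    {"slide":[0,0,-0.006],"dr":[0,0,0],"hand":0.004},
    {"slide":[0,0,-0.006],"dr":[0,0,0],"hand":0.004}
  ]
}}

```text
t: 10.5
tcp_pos: [0.4712, 0.1428, 0.1283]
orientation: [180.0, -0.0, 42.7]
force: [0.0, -0.4, -0.6]
gripper_width: 0.0104
grasp_force: 59.5
```

```bash
python3 - <<'E'
from h import *
x=sensors.state(); print(x['tcp_pos'],x['force'],x['ft_torque'])
s=grab('scene')
print(*fit(s,(.4705,.1425),.06,.090,.108))
E
```

```text
[0.47118975 0.14276194 0.12825363] [ 0.03968902 -0.40022165 -0.59665247] [-0.03131025 -0.02353147 -0.00359761]
477 [0.4585 0.155  0.0985] z [0.094  0.0989 0.1013] rect [470.1 143.8] [76.1 71.1] 0.6 pca -137.2
```

Only the cap's weight is on the hand (0.6 N) and the plate is still at 0.098. I lift the cap to a hand's width.

Request:
{"api": "apply_moves", "payload": {
  "series": [
    {"slide":[0,0,-0.004],"dr":[0,0,0],"hand":0.004},
    {"slide":[0,0,-0.009],"dr":[0,0,0],"hand":0.004},
    {"slide":[0,0,-0.015],"dr":[0,0,0],"hand":0.004},
    {"slide":[0,0,-0.03],"dr":[0,0,0],"hand":0.004},
    {"slide":[0,0,-0.05],"dr":[0,0,0],"hand":0.004},
    {"slide":[0,0,-0.07],"dr":[0,0,0],"hand":0.004},
    {"slide":[0,0,-0.085],"dr":[0,0,0],"hand":0.004},
    {"slide":[0,0,-0.085],"dr":[0,0,0],"hand":0.004}
  ]
}}

```text
t: 11.35
tcp_pos: [0.4723, 0.143, 0.2154]
orientation: [179.9, -0.2, 42.7]
force: [0.5, -1.0, -1.4]
gripper_width: 0.0105
grasp_force: 59.5
```

Request:
{"api": "apply_moves", "payload": {
  "series": [
    {"slide":[0,0,0],"dr":[0,0,0],"hand":0.004},
    {"slide":[0,0,0],"dr":[0,0,0],"hand":0.004},
    {"slide":[0,0,0],"dr":[0,0,0],"hand":0.004}
  ]
}}

```text
t: 11.65
tcp_pos: [0.4707, 0.1427, 0.2124]
orientation: [-180.0, 0.1, 42.7]
force: [0.8, 0.1, 0.0]
gripper_width: 0.0101
grasp_force: 59.5
```

```bash
python3 - <<'E'
from h import *
x=sensors.state(); print(x['tcp_pos'],x['force'],x['grasp_force'])
s=grab('scene')
print(*fit(s,(.4705,.1425),.06,.090,.105))
print(*fit(s,(.4705,.1425),.06,.02,.105))
cv2.imwrite('pics/end.png',cv2.resize(s['frame'][175:315,130:270],(560,560),interpolation=cv2.INTER_CUBIC)[:,:,::-1])
E
```

```text
[0.47066771 0.14265049 0.21241226] [0.83506961 0.10056953 0.01437247] 59.51804995536804
701 [0.4659 0.1476 0.0984] z [0.0956 0.0987 0.1009] rect [470.2 142.6] [73.4 74.3] 89.0 pca -140.8
1452 [0.4589 0.1543 0.0766] z [0.0353 0.0884 0.1001] rect [470.1 142.9] [74.8 74. ] 88.4 pca -137.5
```

View pics/end.png

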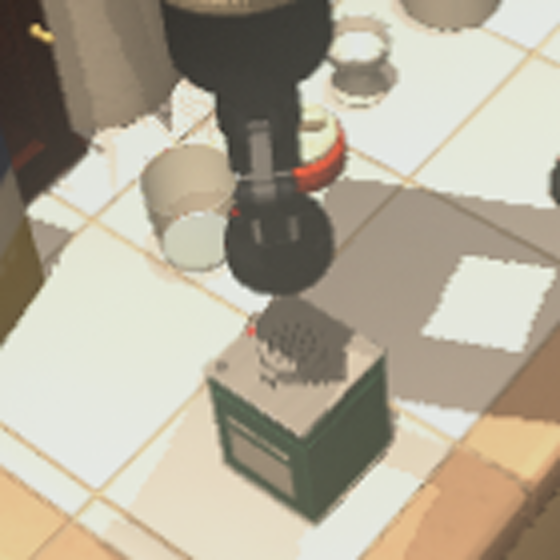

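The cap, at (278,240), is held upright about 9 cm above the tin. The perforated lid, at (290,345), sits flush in the tin, with its red dot at (250,330) and ring at (220,367) visible. Handing in.

```bash
python3 -c "
from station import ticket
print(ticket.close_job())"
```

```text
the job is handed in; nothing more can be done
None
```

Job handed in at about 12 s on the robot clock: the sifter lid is fully home in the tin, and the unlocked cap is held upright about 9 cm above it.

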